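# Tip the collar trough into its catch bin

### The job

Slide the yellow bin along the bench until it sits fully home in the dock under the trough, pushing gently. Then press the red pad down slowly to tip the trough, hold it pressed gently but surely on its stop until all three collars have slid out into the bin and a second or so longer, and ease the trough back up to level under control without letting it snap back. Do not touch the collars, and leave everything else on the bench where it is.

Things in the scene. Friction and masses are not known exactly. Their poses are not given: they have to be found in the camera images.
- stand: Blue stand fixed to the bench. Origin on the bench top under the middle of the trough's hinge, z up, x along the hinge; dock and bin lie on its -y side. Cheeks 200 mm high at x = +-72, y = 0 mm. Dock: bay open to -y, back face at y = -70 mm, rails 30 mm high, inner faces 74 mm either side of x = 0 out to y = -110 mm, then slick yellow guides flaring to about 88 mm at y = -158 mm.
- dock (a point): Point on the bench at x = 0, y = -145 mm of the stand: the bin's origin lies here when the bin is fully home, its inner wall flat on the dock's back plate. Home means within 6 mm and 0.05 rad of square.
- bin: Loose yellow open bin, 140 (x) by 150 (y) by 70 mm high, walls 5 mm, about 0.5 kg; origin at the centre of its underside. Starts 105 to 130 mm out of the dock to the stand's -y, turned up to 0.1 rad from the stand's axes. Push its outer (-y) wall low down towards the stand's +y (2 to 5 N slides it); at home it stops dead. Keep the push below 30 N.
- trough: Hinged aluminium trough, floor 110 (x) by 240 mm (y), walls 30 mm, open at its -y end. Origin on the hinge axis (its x axis) at the middle of the floor's upper face, 185 mm above the bench; axes parallel to the stand's when level. The collars start to slide at 0.2 to 0.4 rad. Thin sheet: the robot's force on it must stay below 30 N.
- tilt (a joint): Hinge angle of the trough, rad: 0 level, growing as its -y end and the pad go down; meets the stop post somewhere from 0.45 to 0.7. A spring (1 N m/rad, pre-wound 0.35 rad) snaps it back level if let go: the pad takes about 4 N at first and 8 to 11 N just above the stop post. It must never turn faster than 1.2 rad/s either way.
- pad (a point): Middle of the free upper face of the red press pad (56 mm along x, 44 mm along y) beside the trough's -x wall; moves with the trough, at x = -100, y = -95, z = +54 mm in the trough's axes (239 mm above the bench when level). A striker plate below it on the trough, underside at z = -6 mm, y = -110 to -80 mm, lands on the stop post.
- stop: Upright adjustable stop post with a black rubber dome (radius 11 mm), under the pad at x = -102, y = -80 mm of the stand. Origin on its axis 123 mm below the dome's top; its height differs every time by up to 16 mm. Hard: the force climbs steeply, some 20 N per mm, once the trough bears on it. The trough is pressed home when it bears on it with over 2 N.
- collar0: Brass collar, 36 mm diameter, 16 mm high, about 70 g, lying in the trough; origin at the centre of its underside.
- collar1: Steel collar, same size.
- collar2: Copper collar, same size.
- mug: White mug, 80 mm diameter, 95 mm high, origin at the centre of its underside. A bystander.
- spray_can: Can with a green label, 64 mm diameter, 190 mm high, origin at its underside. A bystander.
- jar: Amber jar with a black cap, 70 mm diameter, 90 mm high, origin at its underside. A bystander.
- wrench: Wrench, 180 mm long, lying on the bench, origin at its middle. A bystander.
- screwdriver: Red-handled screwdriver, 200 mm long, lying on the bench, origin at its middle. A bystander.
- oil_filter: Green oil filter, 76 mm diameter, 100 mm high, origin at its underside. A bystander.
- bearing: Ball bearing, 62 mm diameter, 18 mm high, lying flat, origin at its underside. A bystander.
Not all that is in view belongs to the job. Leave any orange or turquoise look-alike of the bin alone.

How it is judged:
By the outcome, as a careful person would: the job done as asked, in the order asked, and still so for the second after the job is handed in, with the robot touching nothing.
It also fails if it takes over 72 s, if anything falls off the work surface, if the arm or the gripper's body presses on something with over 40 N, if the wrist force passes 120 N, or if a joint passes its speed limit or range.

### The arm

A 6-joint arm with a two-finger parallel gripper is mounted at the origin on the work surface. World frame = base frame: x ahead of the robot, y to its left, z up, the work surface at z = 0. Lengths are in mm, angles in rad, forces in N, time in s.
With the tool pointing down it reaches from about 250 to 775 mm from the base axis. Payload 8.9 kg.
Tool frame: the origin (TCP) lies midway between the tips of the shut fingers; the grasp point (between the pads) lies ctrl.tcp_to_grasp behind it (ctrl.tcp_to_grasp is the distance from the TCP to the grasp point, in mm); y points along the fingers, z is the direction in which the jaws open and shut, and the axes are right-handed (so a half turn about y gives the same grasp; the last joint's range is limited). The gripper opens to 85 mm and grips with 20 to 120 N. Pads are 22 mm wide; open, the fingers measure 114 mm over their backs; the gripper's body (76 mm by 85 mm) begins 54 mm behind the grasp point. The pads swing forward as they close: fully open they stand 13 mm farther back than shut.
Start: joints at [0.968, 0.291, -0.153, 1.127, 0, 1.431], TCP at [234.853, 469.54, 231.305] pointing down, gripper open.
Joint ranges: [-2.52, 2.52], [-0.91, 1.74], [-1.3, 1.37], [-1.96, 2.02], [-1.52, 1.47], [-3.14, 3.14]. Speed limits (rad/s): [2.22, 2.22, 2.79, 3.14, 3.14, 3.14].

### API

Orientations are given as a unit quaternion [w, x, y, z].
In Python, from cell import ctrl gives the robot as it stands. The module is installed in compiled form; this text tells all that it offers.
- The arm moves only by the tool apply_moves, never from a script. Its argument "deltas" is a list of rows, each a list of 3 entries, a list of its own where there are three numbers: the shift along the tool's x, y, z in m, then the turn, a rotation vector about the tool's x, y, z in degrees, then the closure, from 0 (fully open) to 1 (shut). A call has 1 to 5 rows; each row is the pose to reach, as a shift and turn from the pose commanded when the call began, along the tool's axes at that moment; what a row does not reach only later rows make up. A row lasts 1/8 s, in which the tool goes at most 62.5 mm and 10.7 degrees, less where a joint would pass 70% of its speed; a pose out of reach is approached as far as the arm can. A call with a gripper value outside its range is refused whole. The fingers move at their own pace and stop on an object; "squeeze" is the grip in N (left out, the last holds). Time passes only in rows, so rows that repeat a pose let the fingers close. It gives the time, the measured TCP pose, the force and the opening at its end, in the units of the state.
- ctrl.state(): the state, without advancing time (a new reading comes with each control period).
- ctrl.camera(name): name is "side" or "top"; returns a dict with "img" (420x560x3 uint8, red, green, blue), "fx", "fy", "cx", "cy" (pixels), "R" (3x3) and "t" (3): a world point X has camera coordinates R X + t. Camera axes: x right, y down, z forward; pixel columns grow to the right and rows downward; lengths in mm; the calibration is good to about 2 mm. A picture is of the moment at which its call begins. There is no depth.
- ctrl.close_job(): hands the job in, once; it reports no verdict.
The state is a dict: "clock": time; "joint_positions": joint angles; "joint_velocities": joint speeds; "joint_torque": joint torques, N m; "position": TCP position; "tool_rot": TCP orientation; "force": force on the tool from outside, world axes, zero at the start; "moment": the same for the moment, N m; "gripper_width": finger opening in mm.
Only numpy, scipy, OpenCV 4.12 (cv2) and the standard library are available. Lean on these libraries where they do the work, as an engineer would, in place of code of your own. Each camera call takes 0.05 s, during which the arm holds its last target. There are 200 camera calls.

## Working session

There is one attempt and no reset: what is moved stays moved. The work goes in short steps, Python scripts to look and compute and a tool call to move; the robot and the scene stay as the last step left them, time stands still between calls to the robot, and variables do not carry over. Pictures are saved under pics/ and viewed, about 8 in all and at most 12, crops included, and the job is handed in when it is done.

Besides the shell and the picture viewer there is one more tool, called after "Request:" as name(argument=value, ...) on one line, values as JSON. apply_moves: Moves the arm, as the interface text tells. Its arguments: {"type":"object","properties":{"deltas":{"type":"array","items":{"type":"array"}},"squeeze":{"type":"number"}},"required":["deltas"]}

```bash
mkdir -p pics; ls; python3 - <<'E'
from cell import ctrl
import cv2,numpy as np
for n in("side","top"):
    c=ctrl.camera(n); cv2.imwrite(f"pics/{n}0.png",cv2.resize(c["img"][:,:,::-1],(784,588),interpolation=cv2.INTER_CUBIC))
    np.savez(f"{n}0.npz",**c)
    print(n,c["fx"],c["fy"],c["cx"],c["cy"],np.round(c["R"],3).tolist(),np.round(c["t"],1))
print(ctrl.state(),ctrl.tcp_to_grasp)
E
```

```text
pics
side 388.2967531652864 388.2967531652864 278.5826743099763 209.60382318681425 [[0.996, -0.086, 0.001], [-0.054, -0.634, -0.771], [0.067, 0.769, -0.636]] [-487.4  170.3 1178.6]
top 491.3239271098265 491.3239271098265 279.9083198707699 211.4400509110955 [[0.013, -1.0, 0.013], [-0.996, -0.014, -0.092], [0.092, -0.011, -0.996]] [ -28.9  492.6 1737. ]
{'clock': 0.1, 'joint_positions': array([ 9.67660628e-01,  2.91230634e-01, -1.54020629e-01,  1.12671375e+00,
        1.76057766e-05,  1.43150007e+00]), 'joint_velocities': array([-0.0008719 , -0.0012543 ,  0.00102787,  0.0001785 , -0.00010538,
        0.00158498]), 'joint_torque': array([ 1.15655475e-03, -5.37977278e+01,  3.31919217e+01,  9.23345389e-03,
       -1.95597072e-04,  1.07057778e-05]), 'position': array([234.64759191, 469.21600265, 230.79754213]), 'tool_rot': array([-0.68779246,  0.68855805, -0.16268152,  0.16237014]), 'force': array([-0.06955512, -0.8281921 , -0.56003266]), 'moment': array([-0.02595416, -0.02188652, -0.0129748 ]), 'gripper_width': 85.22563509238364} 18.700000000000003
```

View pics/top0.png

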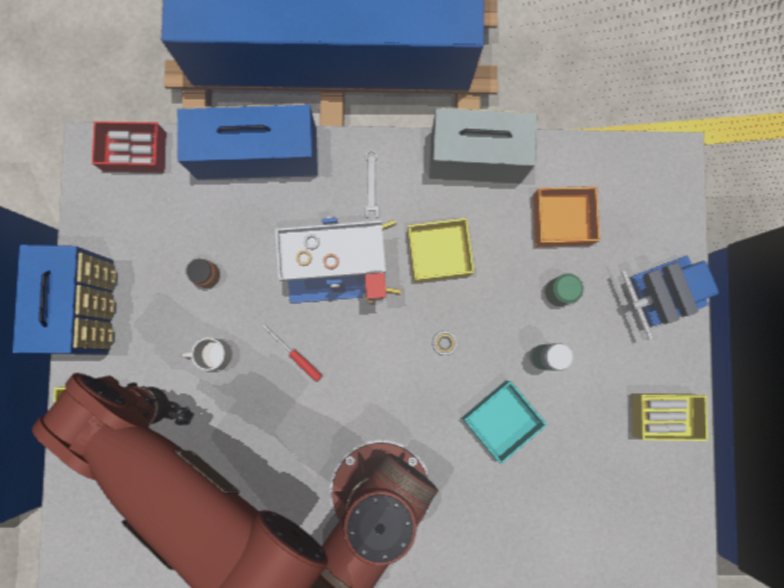

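View pics/side0.png

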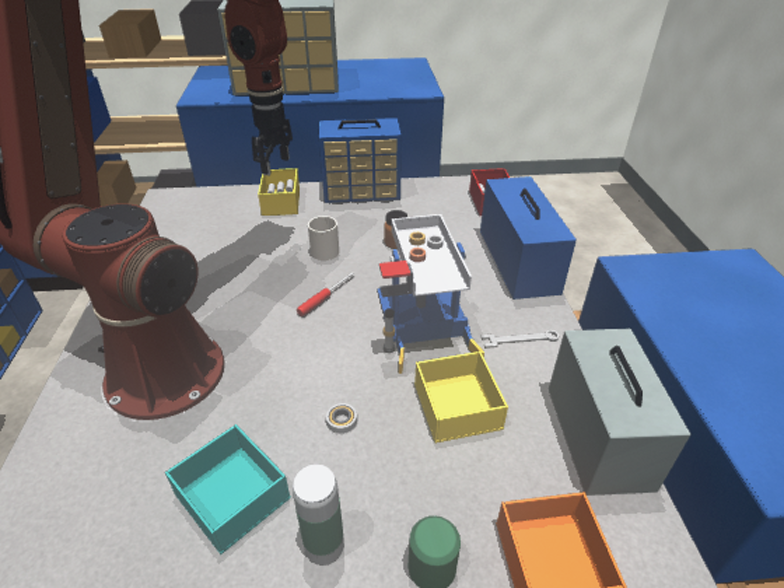

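The yellow bin is the open empty one at top view (440,249), in front of the dock's guides. The orange (567,215) and turquoise (505,420) bins are look-alikes, and the yellow rod trays at (673,417) and far left aren't empty bins. I'll enlarge to confirm and measure.

```bash
python3 - <<'E'
import cv2,numpy as np
a=np.load("top0.npz")["img"][:,:,::-1]; b=np.load("side0.npz")["img"][:,:,::-1]
# top crop x 190..345, y145..220 x5 ; 
cv2.imwrite("pics/topc.png",cv2.resize(a[145:221,190:346],None,fx=5,fy=5,interpolation=cv2.INTER_CUBIC))
cv2.imwrite("pics/sidec.png",cv2.resize(b[145:320,260:370],None,fx=3.4,fy=3.4,interpolation=cv2.INTER_CUBIC))
E
```

```text
(no output)
```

View pics/topc.png

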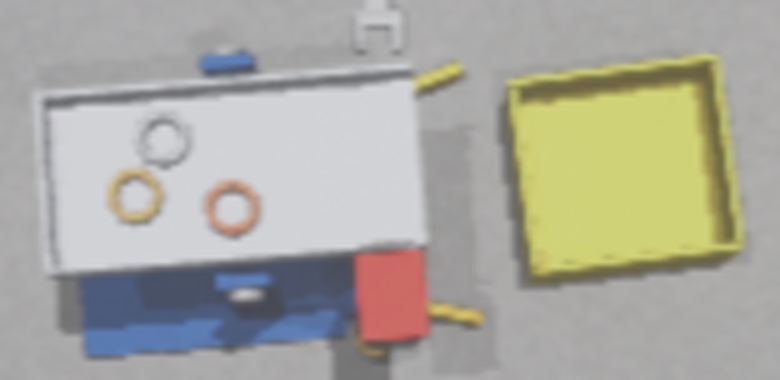

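View pics/sidec.png

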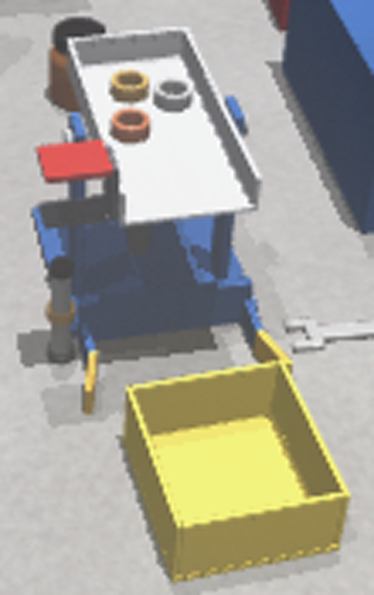

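The crops confirm it: the plain yellow open bin with rim corners (508,80), (718,57), (742,247), (530,280) sits in front of the flared guides. The red pad is at (356–428, 250–342), and the collars lie in the rear half of the trough.

```bash
cat > h.py <<'E'
import numpy as np
from scipy.optimize import least_squares
def proj(c,P):
    q=np.atleast_2d(P)@c["R"].T+c["t"]; return np.c_[c["fx"]*q[:,0]/q[:,2]+c["cx"],c["fy"]*q[:,1]/q[:,2]+c["cy"]]
def fit(obs,x0):  # obs: list of (cam, local pts, pixels); pose x,y,yaw on bench
    def w(p,L): 
        c,s=np.cos(p[2]),np.sin(p[2]); L=np.array(L,float); return np.c_[c*L[:,0]-s*L[:,1]+p[0],s*L[:,0]+c*L[:,1]+p[1],L[:,2]]
    f=lambda p:np.concatenate([(proj(c,w(p,L))-px).ravel() for c,L,px in obs])
    r=least_squares(f,x0,x_scale=[10,10,.1]); return r.x,np.round(r.fun,1)
tp=lambda a,x0,y0,s:np.array([x0,y0])+(np.array(a)+.5)/s-.5
E
python3 - <<'E'
from h import *
T=dict(np.load("top0.npz"));S=dict(np.load("side0.npz"))
t=lambda a:tp(a,190,145,5); s=lambda a:tp(a,260,145,3.4)
# bin: image up=+x, right=-y
b=[(70,75,70),(70,-75,70),(-70,-75,70),(-70,75,70)]
print(fit([(T,b,t([(508,80),(718,57),(742,247),(530,280)]))],[600,-100,0]))
print(fit([(T,b,t([(508,80),(718,57),(742,247),(530,280)])),(S,[(-70,75,70),(70,75,70),(70,-75,70),(-70,-75,70),(-70,-75,0),(70,-75,0)],s([(126,390),(281,363),(348,495),(175,528),(176,580),(340,545)]))],[600,-100,0]))
p=[(-72,-73,239),(-72,-117,239),(-128,-117,239),(-128,-73,239)]
tr=[(57,120,215),(-57,120,215)]
o1=(T,p,t([(356,255),(424,250),(428,338),(360,342)]));o2=(T,tr,t([(35,92),(50,275)]))
g=(T,[(88,-158,30),(-88,-158,30)],t([(462,70),(481,320)]))
o3=(S,[(-128,-73,239),(-72,-73,239),(-72,-117,239),(-128,-117,239)],s([(37,146),(97,141),(111,175),(45,181)]))
for o in([o1,o2],[o1,o2,g],[o1,o2,o3,g]): print(fit(o,[600,100,0]))
# stop dome from side: top of black dome
E
```

```text
(array([ 6.09195856e+02, -1.41456216e+02,  1.36595622e-01]), array([-0.4,  0.1, -0.2, -0.3,  0.3,  0.8,  0.2, -0.6]))
(array([ 6.12078534e+02, -1.43481619e+02,  1.48110733e-01]), array([ 0. , -0.4,  0.1, -1.3,  1.1, -0.3,  1.1, -1.2, -0.8, -1.4, -0.2,
       -1.6,  0.4, -0.6,  0.3, -0.3, -1.5,  0.7, -0.8,  1. ]))
(array([5.83728352e+02, 1.24426753e+02, 1.20936426e-01]), array([-0.7,  0.3, -0.4, -0.2,  0.7, -0.2,  0.4,  0.5, -0.2,  0.5,  0.1,
       -1. ]))
(array([5.82745367e+02, 1.23097671e+02, 1.03808569e-01]), array([-0.6,  1.1, -0.3,  0.8,  0.5,  0.9,  0.2,  1.3,  0.4,  0.2,  0.1,
       -1.3, -0.6, -0.8,  0.1, -2.5]))
(array([5.83811204e+02, 1.22306855e+02, 1.10485985e-01]), array([-0.2,  0.6,  0.1,  0.2,  1. ,  0.3,  0.7,  0.8,  0.6,  0.1,  0.5,
       -1.4, -1.7, -0.1,  0.2, -0.9, -0.5, -1.6, -1.2, -0.9, -0.5, -1.4,
        0.5, -3.1]))
```

```bash
cat >> h.py <<'E'
from scipy.spatial.transform import Rotation as Ro
def goal(st,pos,yaw_x):  # tool down, tool z (jaws) along +-(cos,sin,0); prints delta in tool axes
    R0=Ro.from_quat(st["tool_rot"],scalar_first=True); y=np.array([0,0,-1.]); best=None
    for sg in(1,-1):
        z=sg*np.array([np.cos(yaw_x),np.sin(yaw_x),0]); Rg=Ro.from_matrix(np.c_[np.cross(y,z),y,z])
        rv=(R0.inv()*Rg).as_rotvec(degrees=True)
        if best is None or np.linalg.norm(rv)<np.linalg.norm(best): best=rv
    return np.round(R0.inv().apply(np.array(pos)-st["position"])/1000,4),np.round(best,1)
def S2W(s,P):
    c,n=np.cos(s[2]),np.sin(s[2]); return np.array([c*P[0]-n*P[1]+s[0],n*P[0]+c*P[1]+s[1],P[2]])
E
python3 - <<'E'
from h import *
from cell import ctrl
T=dict(np.load("top0.npz"));S=dict(np.load("side0.npz"))
t=lambda a:tp(a,190,145,5); s=lambda a:tp(a,260,145,3.4)
p=[(-72,-73,239),(-72,-117,239),(-128,-117,239),(-128,-73,239)]
tr=[(57,120,215),(-57,120,215),(57,-120,215),(-57,-120,215)]
o1=(T,p,t([(356,255),(424,250),(428,338),(360,342)]));o2=(T,tr,t([(35,92),(50,275),(411,67),(427,245)]))
o3=(S,[(-128,-73,239),(-72,-73,239),(-72,-117,239),(-128,-117,239)],s([(37,146),(97,141),(111,175),(45,181)]))
o4=(S,[(57,-120,215),(-57,120,215),(57,120,215)],s([(259,180),(68,39),(188,29)]))
print(fit([o1,o2],[583,122,.1])); f,r=fit([o1,o2,o3,o4],[583,122,.1]); print(f,r)
# dome top: find height from side pixel
for h in(115,123,131,139): print(h,s([(60,262)]),proj(S,S2W(f,(-102,-80,h))))
st=ctrl.state(); R0=Ro.from_quat(st["tool_rot"],scalar_first=True); print(np.round(R0.as_matrix(),3))
print(goal(st,S2W(f,(0,-385,330)),f[2]), S2W(f,(0,-385,330)))
for n,u,v in [("can",553,356),("filter",565,290),("bearing",445,343),("orange",568,215)]:
    px=np.array([u,v])/1.4; d=T["R"].T@np.array([(px[0]-T["cx"])/T["fx"],(px[1]-T["cy"])/T["fy"],1]); C=-T["R"].T@T["t"]; print(n,np.round(C+d*(50-C[2])/d[2]))
E
```

```text
(array([5.82415478e+02, 1.23162743e+02, 1.07743182e-01]), array([-0.5,  1.1, -0.2,  0.8,  0.7,  0.8,  0.3,  1.3,  0.4,  0.4,  0.2,
       -1.1, -0.4, -1.4, -0.3, -2. ]))
[5.83697768e+02 1.21992005e+02 1.09531638e-01] [-0.1  0.6  0.2  0.3  1.1  0.3  0.7  0.9  0.7  0.1  0.6 -1.4 -0.1 -1.8
  0.1 -2.5 -1.8 -0.   0.2 -0.8 -0.5 -1.5 -1.3 -0.9  0.7 -0.9  0.3  0.3
 -0.9 -0.3]
115 [[277.29411765 221.70588235]] [[278.32776127 221.38153616]]
123 [[277.29411765 221.70588235]] [[278.32965789 219.36278374]]
131 [[277.29411765 221.70588235]] [[278.33157126 217.32619788]]
139 [[277.29411765 221.70588235]] [[278.33350161 215.27154122]]
[[ 0.894 -0.001  0.447]
 [-0.447 -0.001  0.894]
 [-0.    -1.    -0.001]]
(array([ 0.6763, -0.0988, -0.4779]), array([ 0.1, 57.1,  0. ])) [ 625.78317994 -260.70084621  330.        ]
can [ 345. -428.   50.]
filter [ 512. -459.   50.]
bearing [ 374. -156.   50.]
orange [ 705. -469.   50.]
```

Request:
apply_moves(deltas=[[[0, -0.06, 0], [0, 0, 0], 0], [[0, -0.1, 0], [0, 0, 0], 0], [[0.05, -0.1, -0.035], [0, 0, 0], 0], [[0.1, -0.1, -0.07], [0, 10, 0], 0], [[0.15, -0.1, -0.105], [0, 20, 0], 0]])

```text
clock: 0.72
position: [322.4, 307.0, 331.1]
tool_rot: [-0.649, 0.649, -0.281, 0.281]
force: [1.5, 0.8, -0.3]
gripper_width: 85.1
```

```bash
cat > g.py <<'E'
import sys
from h import *
from cell import ctrl
s=(583,122.3,.105); st=ctrl.state(); P=[float(v) for v in sys.argv[1:4]]
c,n=np.cos(s[2]),np.sin(s[2]); d=st["position"]-[s[0],s[1],0]
print("t",round(st["clock"],2),"pos",st["position"].round(1),"stand",np.round([c*d[0]+n*d[1],-n*d[0]+c*d[1],d[2]],1),"F",st["force"].round(1),"w",round(st["gripper_width"],1))
print(goal(st,S2W(s,P),s[2]+(float(sys.argv[4]) if len(sys.argv)>4 else 0)))
E
python3 g.py 0 -385 330
```

```text
t 0.72 pos [322.4 307.  331.1] stand [-239.8  210.9  331.1] F [ 1.5  0.8 -0.3] w 85.1
(array([ 0.6199,  0.0012, -0.1686]), array([ 0. , 37.1,  0. ]))
```

Request:
apply_moves(deltas=[[[0.06, 0, -0.016], [0, 0, 0], 0], [[0.12, 0, -0.032], [0, 0, 0], 0], [[0.18, 0, -0.048], [0, 0, 0], 0], [[0.24, 0, -0.064], [0, 0, 0], 0], [[0.3, 0, -0.08], [0, 10, 0], 0]])

```text
clock: 1.35
position: [470.7, 33.7, 331.2]
tool_rot: [0.622, -0.622, 0.336, -0.336]
force: [1.1, 1.1, -0.9]
gripper_width: 84.8
```

```bash
python3 g.py 0 -385 330
```

```text
t 1.35 pos [470.7  33.7 331.2] stand [-121.   -76.4  331.2] F [ 1.1  1.1 -0.9] w 84.8
(array([ 0.3298,  0.0012, -0.0336]), array([-0. , 27.2, -0. ]))
```

Request:
apply_moves(deltas=[[[0.06, 0, -0.006], [0, 0, 0], 0], [[0.12, 0, -0.012], [0, 0, 0], 0], [[0.18, 0, -0.018], [0, 7, 0], 0], [[0.24, 0, -0.024], [0, 17, 0], 0], [[0.3, 0, -0.03], [0, 27, 0], 0]])

```text
clock: 1.98
position: [610.9, -233.0, 330.9]
tool_rot: [0.526, -0.526, 0.473, -0.473]
force: [1.5, 0.3, 0.3]
gripper_width: 85.1
```

```bash
python3 g.py 0 -385 15
```

```text
t 1.98 pos [ 610.9 -233.   330.9] stand [  -9.5 -356.3  330.9] F [1.5 0.3 0.3] w 85.1
(array([0.0288, 0.3159, 0.0095]), array([ 0. ,  0.1, -0. ]))
```

Request:
apply_moves(deltas=[[[0.029, 0.05, 0.0095], [0, 0, 0], 0], [[0.029, 0.11, 0.0095], [0, 0, 0], 0], [[0.029, 0.17, 0.0095], [0, 0, 0], 0], [[0.029, 0.23, 0.0095], [0, 0, 0], 0], [[0.029, 0.28, 0.0095], [0, 0, 0], 0]])

```text
clock: 2.6
position: [622.0, -258.4, 48.4]
tool_rot: [-0.527, 0.527, -0.472, 0.47]
force: [0.5, -0.5, -0.3]
gripper_width: 85.5
```

Request:
apply_moves(deltas=[[[0, 0.02, 0], [0, 0, 0], 0], [[0, 0.03, 0], [0, 0, 0], 0], [[0, 0.03, 0], [0, 0, 0], 0]])

```text
clock: 2.98
position: [622.9, -258.9, 21.1]
tool_rot: [-0.527, 0.527, -0.471, 0.471]
force: [-0.0, -0.4, 1.0]
gripper_width: 84.9
```

```bash
python3 g.py 0 -220 15; python3 - <<'E'
from cell import ctrl
import cv2
c=ctrl.camera("side")["img"][:,:,::-1]; cv2.imwrite("pics/s1.png",cv2.resize(c[140:330,180:400],None,fx=3,fy=3,interpolation=cv2.INTER_CUBIC))
E
```

```text
t 2.98 pos [ 622.9 -258.9   21.1] stand [-3.000e-01 -3.833e+02  2.110e+01] F [-0.  -0.4  1. ] w 84.9
(array([-0.1633,  0.0061,  0.0014]), array([ 0. ,  0.4, -0. ]))
```

View pics/s1.png

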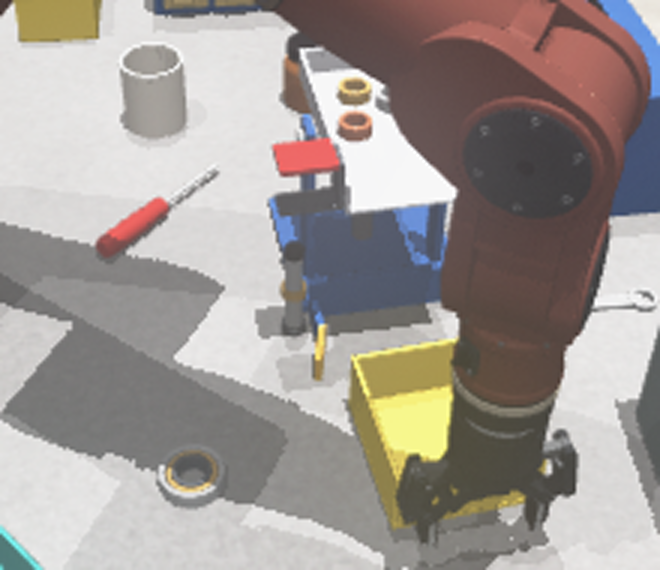

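The picture shows the open fingers straddling behind the yellow bin's outer wall, around (400–560, 520), with the bin and dock clear. I'll start pushing.

Request:
apply_moves(deltas=[[[-0.012, 0.004, 0], [0, 0, 0], 0], [[-0.022, 0.004, 0.001], [0, 0, 0], 0], [[-0.029, 0.004, 0.001], [0, 0, 0], 0], [[-0.036, 0.004, 0.001], [0, 0, 0], 0], [[-0.043, 0.004, 0.001], [0, 0, 0], 0]])

```text
clock: 3.65
position: [619.7, -216.3, 17.7]
tool_rot: [-0.527, 0.527, -0.471, 0.472]
force: [0.6, -4.0, 1.1]
gripper_width: 85.3
```

Request:
apply_moves(deltas=[[[-0.007, 0, 0], [0, 0, 0], 0], [[-0.014, 0, 0], [0, 0, 0], 0], [[-0.021, 0, 0], [0, 0, 0], 0], [[-0.028, 0, 0], [0, 0, 0], 0], [[-0.035, 0, 0], [0, 0, 0], 0]])

```text
clock: 4.28
position: [615.7, -181.3, 17.7]
tool_rot: [0.527, -0.527, 0.471, -0.472]
force: [0.8, -4.5, 5.2]
gripper_width: 85.2
```

```bash
python3 g.py 0 -231 17; python3 - <<'E'
from cell import ctrl
import cv2
c=ctrl.camera("top")["img"][:,:,::-1]; cv2.imwrite("pics/t1.png",cv2.resize(c[135:235,180:350],None,fx=4.5,fy=4.5,interpolation=cv2.INTER_CUBIC))
E
```

```text
t 4.28 pos [ 615.7 -181.3   17.7] stand [   0.7 -305.3   17.7] F [ 0.8 -4.5  5.2] w 85.2
(array([-0.0743,  0.0006, -0.0002]), array([-0. ,  0.4,  0. ]))
```

View pics/t1.png

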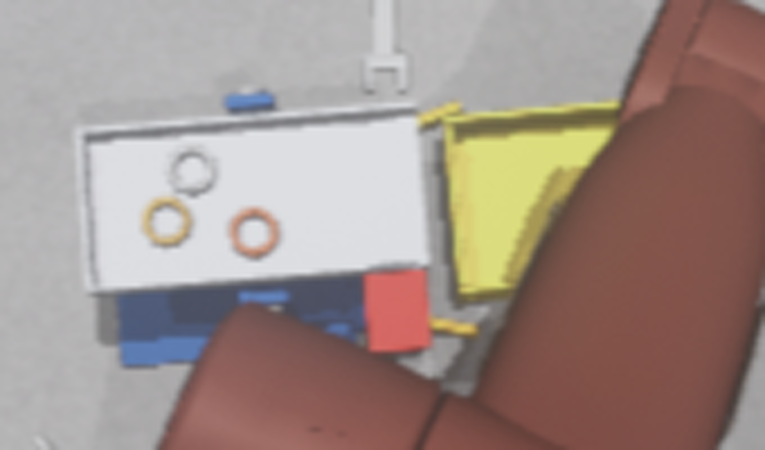

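The top view shows the bin's inner corners at (445,120) and (463,300), entering between the guide tips (460,105) and (475,328). I'll keep going gently.

Request:
apply_moves(deltas=[[[-0.005, 0, 0], [0, 0, 0], 0], [[-0.01, 0, 0], [0, 0, 0], 0], [[-0.015, 0, 0], [0, 0, 0], 0], [[-0.02, 0, 0], [0, 0, 0], 0], [[-0.025, 0, 0], [0, 0, 0], 0]])

```text
clock: 4.95
position: [612.9, -156.6, 17.7]
tool_rot: [0.527, -0.527, 0.471, -0.472]
force: [1.4, -4.9, 4.7]
gripper_width: 85.5
```

Request:
apply_moves(deltas=[[[-0.005, 0, 0], [0, 0, 0], 0], [[-0.01, 0, 0], [0, 0, 0], 0], [[-0.015, 0, 0], [0, 0, 0], 0], [[-0.02, 0, 0], [0, 0, 0], 0], [[-0.025, 0, 0], [0, 0, 0], 0]])

```text
clock: 5.58
position: [609.6, -132.0, 17.6]
tool_rot: [-0.527, 0.527, -0.471, 0.472]
force: [-0.6, -6.7, 5.6]
gripper_width: 85.4
```

```bash
python3 g.py 0 -231 17
```

```text
t 5.58 pos [ 609.6 -132.    17.6] stand [-2.000e-01 -2.557e+02  1.760e+01] F [-0.6 -6.7  5.6] w 85.4
(array([-0.0247,  0.0006,  0.0003]), array([0. , 0.4, 0.1]))
```

Request:
apply_moves(deltas=[[[-0.003, 0, 0], [0, 0, 0], 0], [[-0.006, 0, 0], [0, 0, 0], 0], [[-0.009, 0, 0], [0, 0, 0], 0], [[-0.012, 0, 0], [0, 0, 0], 0]])

```text
clock: 6.08
position: [608.3, -120.1, 17.6]
tool_rot: [-0.527, 0.527, -0.471, 0.471]
force: [-0.9, -4.7, 6.0]
gripper_width: 85.7
```

```bash
python3 g.py 0 -231 17; python3 - <<'E'
from cell import ctrl
import cv2
c=ctrl.camera("side")["img"][:,:,::-1]; cv2.imwrite("pics/s2.png",cv2.resize(c[170:300,250:370],None,fx=4.5,fy=4.5,interpolation=cv2.INTER_CUBIC))
E
```

```text
t 6.08 pos [ 608.3 -120.1   17.6] stand [-2.000e-01 -2.437e+02  1.760e+01] F [-0.9 -4.7  6. ] w 85.7
(array([-0.0127,  0.0006,  0.0003]), array([0. , 0.4, 0.1]))
```

View pics/s2.png

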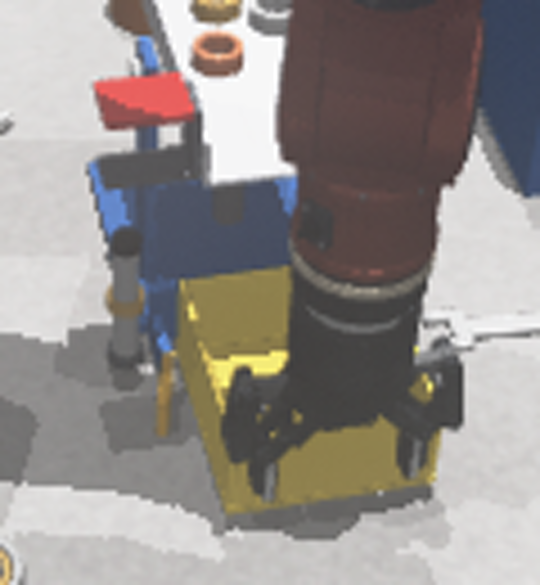

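The bin is in between the guides, with its inner rim at (180,283), and both fingers are on the outer wall. I'll creep it in, watching the force.

Request:
apply_moves(deltas=[[[-0.0015, 0, 0], [0, 0, 0], 0], [[-0.003, 0, 0], [0, 0, 0], 0], [[-0.0045, 0, 0], [0, 0, 0], 0], [[-0.006, 0, 0], [0, 0, 0], 0], [[-0.007, 0, 0], [0, 0, 0], 0]])

```text
clock: 6.75
position: [607.5, -113.1, 17.6]
tool_rot: [-0.527, 0.527, -0.471, 0.471]
force: [0.3, -6.6, 6.0]
gripper_width: 85.3
```

Request:
apply_moves(deltas=[[[-0.0007, 0, 0], [0, 0, 0], 0], [[-0.0014, 0, 0], [0, 0, 0], 0], [[-0.0021, 0, 0], [0, 0, 0], 0]])

```text
clock: 7.12
position: [607.3, -111.1, 17.6]
tool_rot: [-0.527, 0.527, -0.471, 0.471]
force: [-1.3, -5.7, 6.9]
gripper_width: 85.3
```

Request:
apply_moves(deltas=[[[-0.0007, 0, 0], [0, 0, 0], 0], [[-0.0014, 0, 0], [0, 0, 0], 0], [[-0.0021, 0, 0], [0, 0, 0], 0], [[-0.0028, 0, 0], [0, 0, 0], 0]])

```text
clock: 7.62
position: [607.1, -109.4, 17.6]
tool_rot: [-0.526, 0.528, -0.471, 0.472]
force: [-1.5, -12.9, 4.6]
gripper_width: 85.7
```

Request:
apply_moves(deltas=[[[-0.0004, 0, 0], [0, 0, 0], 0]])

```text
clock: 7.75
position: [607.0, -109.4, 17.6]
tool_rot: [-0.526, 0.528, -0.471, 0.472]
force: [-0.8, -13.8, 3.4]
gripper_width: 85.1
```

```bash
python3 g.py 0 -231 17; python3 - <<'E'
from cell import ctrl
import cv2
c=ctrl.camera("side")["img"][:,:,::-1]; cv2.imwrite("pics/s3.png",cv2.resize(c[170:300,250:370],None,fx=4.5,fy=4.5,interpolation=cv2.INTER_CUBIC))
E
```

```text
t 7.75 pos [ 607.  -109.4   17.6] stand [  -0.4 -232.9   17.6] F [ -0.8 -13.8   3.4] w 85.1
(array([-0.0019,  0.0006,  0.0004]), array([0. , 0.3, 0.2]))
```

Request:
apply_moves(deltas=[[[-0.0005, 0, 0], [0, 0, 0], 0], [[-0.001, 0, 0], [0, 0, 0], 0]])

```text
clock: 8.05
position: [606.9, -109.3, 17.6]
tool_rot: [-0.525, 0.528, -0.471, 0.473]
force: [-2.8, -17.7, 4.1]
gripper_width: 85.3
```

Request:
apply_moves(deltas=[[[0.003, 0, 0], [0, 0, 0], 0], [[0.01, 0, 0], [0, 0, 0], 0], [[0.03, 0, 0], [0, 0, 0], 0], [[0.06, 0, 0], [0, 0, 0], 0], [[0.07, -0.05, 0], [0, 0, 0], 0]])

```text
clock: 8.68
position: [611.8, -177.4, 63.9]
tool_rot: [-0.526, 0.528, -0.474, 0.469]
force: [0.9, 0.2, 0.3]
gripper_width: 85.3
```

```bash
python3 g.py -100 -97 330
```

```text
t 8.68 pos [ 611.8 -177.4   63.9] stand [  -2.8 -301.    63.9] F [0.9 0.2 0.3] w 85.3
(array([-0.2055, -0.2647, -0.0979]), array([ 0.4,  0.3, -0.2]))
```

Request:
apply_moves(deltas=[[[0, -0.06, 0], [0, 0, 0], 0.5], [[0, -0.12, 0], [0, 0, 0], 1], [[0, -0.18, 0], [0, 0, 0], 1], [[0, -0.24, 0], [0, 0, 0], 1], [[0, -0.265, 0], [0, 0, 0], 1]], squeeze=20)

```text
clock: 9.3
position: [615.3, -177.3, 336.0]
tool_rot: [0.528, -0.527, 0.47, -0.473]
force: [0.8, 0.4, -0.0]
gripper_width: 0.3
```

Request:
apply_moves(deltas=[[[-0.05, 0, -0.024], [0, 0, 0], 1], [[-0.1, 0, -0.049], [0, 0, 0], 1], [[-0.15, 0, -0.073], [0, 0, 0], 1], [[-0.2055, 0, -0.098], [0.4, 0.3, -0.2], 1], [[-0.2055, 0, -0.098], [0.4, 0.3, -0.2], 1]])

```text
clock: 9.93
position: [492.4, 19.3, 332.8]
tool_rot: [0.528, -0.526, 0.469, -0.474]
force: [0.3, 0.2, 0.1]
gripper_width: 0.2
```

```bash
python3 g.py -100 -97 245; python3 - <<'E'
from cell import ctrl
import cv2,numpy as np
c=ctrl.camera("top")["img"][145:225,180:340,::-1]; d=ctrl.camera("side"); np.savez("side1.npz",**d); d=d["img"][130:300,250:370,::-1]
a=cv2.resize(c,(800,400),interpolation=cv2.INTER_CUBIC)[:,300:800]; b=cv2.resize(d,(282,400),interpolation=cv2.INTER_CUBIC)
cv2.imwrite("pics/m1.png",np.hstack([a,b]))
E
```

```text
t 9.93 pos [492.4  19.3 332.8] stand [-100.9  -92.9  332.8] F [0.3 0.2 0.1] w 0.2
(array([0.0038, 0.0879, 0.0003]), array([-0.4,  0.3,  0.2]))
```

View pics/m1.png

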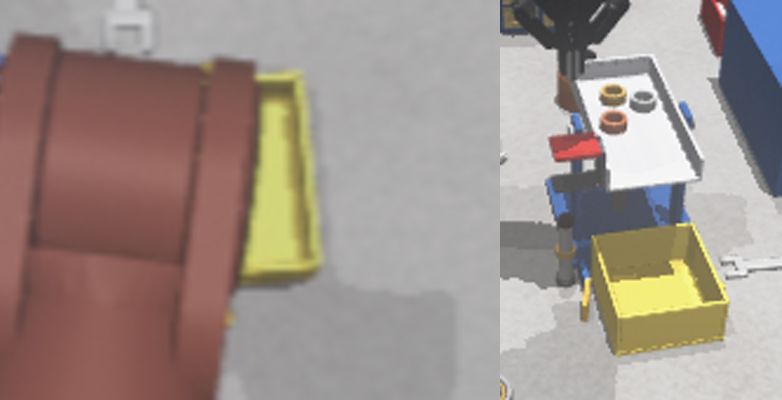

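The bin is in the dock, with its outer corners at (302,72) and (322,270) in the top half. The closed gripper hangs above the pad in the side half. Next, a fit of the bin pose.

```bash
python3 - <<'E'
from h import *
T=dict(np.load("top0.npz"));S=dict(np.load("side1.npz"))
k=400/170
t=lambda a:tp(a,240,145,5); s=lambda a:tp(np.array(a)-[500,0],250,130,k)
oT=(T,[(70,-75,70),(-70,-75,70)],t([(302,72),(322,270)]))
oS=(S,[(-70,75,70),(70,75,70),(70,-75,70),(-70,-75,70),(-70,-75,0),(70,-75,0)],s([(592,237),(690,224),(728,302),(613,318),(617,354),(727,339)]))
for o in([oT],[oS],[oT,oS]):
    f,r=fit(o,[600,-20,.1]); d=f[:2]-[583,122.3]; c,n=np.cos(.105),np.sin(.105); print(f,"stand",c*d[0]+n*d[1],-n*d[0]+c*d[1],f[2]-.105,r)
E
```

```text
[ 5.96812748e+02 -2.29492717e+01  1.08890521e-01] stand -1.4864895537180178 -145.89699546509337 0.0038905211431975034 [ 0.   0.1 -0.  -0.1]
[ 5.99941155e+02 -2.50738718e+01  1.09033612e-01] stand 1.4020147111816659 -148.33777398793455 0.0040336117212221995 [-0.8 -0.9  1.1 -1.2  0.5 -0.1  1.7  0.2 -0.9  1.2 -1.7  0.5]
[ 5.99506955e+02 -2.45109180e+01  1.05999798e-01] stand 1.02920752848474 -147.7324132777166 0.0009997984327960036 [ 0.5 -0.5  0.4 -0.8 -0.9 -1.1  1.  -1.3  0.3 -0.2  1.4 -0.  -1.1  1.
 -2.   0.4]
```

The bin is home to within measurement: under 4 mm, under 0.005 rad, and it stopped dead at 14–18 N. Now down to the pad.

Request:
apply_moves(deltas=[[[0.006, 0.03, 0.001], [0, 0, 0], 1], [[0.011, 0.06, 0.001], [-0.4, 0.3, 0.2], 1], [[0.011, 0.08, 0.001], [-0.4, 0.3, 0.2], 1], [[0.011, 0.087, 0.001], [-0.4, 0.3, 0.2], 1], [[0.011, 0.088, 0.001], [-0.4, 0.3, 0.2], 1]])

```text
clock: 10.65
position: [497.5, 5.3, 244.2]
tool_rot: [-0.524, 0.525, -0.474, 0.474]
force: [-0.4, 0.3, 1.1]
gripper_width: -0.1
```

```bash
python3 g.py -100 -104 240
```

```text
t 10.65 pos [497.5   5.3 244.2] stand [ -97.3 -107.4  244.2] F [-0.4  0.3  1.1] w -0.1
(array([-0.0034,  0.0042, -0.0027]), array([ 0. , -0.2, -0. ]))
```

Request:
apply_moves(deltas=[[[-0.003, 0.0015, -0.002], [0, 0, 0], 1], [[-0.003, 0.003, -0.002], [0, 0, 0], 1], [[-0.003, 0.004, -0.002], [0, 0, 0], 1], [[-0.003, 0.005, -0.002], [0, 0, 0], 1]])

```text
clock: 11.15
position: [495.0, 8.9, 239.5]
tool_rot: [0.525, -0.525, 0.474, -0.474]
force: [-0.2, -0.2, 0.0]
gripper_width: -0.0
```

Request:
apply_moves(deltas=[[[0, 0.0007, 0], [0, 0, 0], 1], [[0, 0.0014, 0], [0, 0, 0], 1], [[0, 0.002, 0], [0, 0, 0], 1]])

```text
clock: 11.52
position: [495.0, 8.2, 237.7]
tool_rot: [-0.524, 0.525, -0.474, 0.475]
force: [-2.2, -3.1, 5.4]
gripper_width: -0.2
```

Request:
apply_moves(deltas=[[[0.0012, 0.0024, 0], [0, 0, 0], 1], [[0.0025, 0.0049, 0], [0, 0, 0], 1], [[0.0037, 0.0073, 0], [0, 0, 0], 1], [[0.0049, 0.0098, 0], [0, 0, 0], 1], [[0.006, 0.0123, 0], [0, 0, 0], 1]])

```text
clock: 12.15
position: [495.6, 2.5, 225.3]
tool_rot: [-0.525, 0.525, -0.474, 0.474]
force: [-1.6, -2.6, 5.2]
gripper_width: 0.1
```

Request:
apply_moves(deltas=[[[0.0009, 0.0025, 0], [0, 0, 0], 1], [[0.0018, 0.0051, 0], [0, 0, 0], 1], [[0.0027, 0.0077, 0], [0, 0, 0], 1], [[0.0035, 0.0103, 0], [0, 0, 0], 1], [[0.0043, 0.0129, 0], [0, 0, 0], 1]])

```text
clock: 12.78
position: [496.0, -1.7, 212.4]
tool_rot: [-0.525, 0.525, -0.474, 0.474]
force: [-2.0, -1.7, 6.1]
gripper_width: -0.0
```

Request:
apply_moves(deltas=[[[0.0007, 0.0026, 0], [0, 0, 0], 1], [[0.0014, 0.0053, 0], [0, 0, 0], 1], [[0.002, 0.008, 0], [0, 0, 0], 1], [[0.0024, 0.0107, 0], [0, 0, 0], 1], [[0.0028, 0.0134, 0], [0, 0, 0], 1]])

```text
clock: 13.4
position: [496.3, -4.4, 199.1]
tool_rot: [0.525, -0.525, 0.474, -0.474]
force: [-2.2, -1.0, 6.5]
gripper_width: 0.3
```

Request:
apply_moves(deltas=[[[0.0003, 0.0015, 0], [0, 0, 0], 1], [[0.0005, 0.003, 0], [0, 0, 0], 1], [[0.0006, 0.0045, 0], [0, 0, 0], 1], [[0.0007, 0.006, 0], [0, 0, 0], 1], [[0.0008, 0.007, 0], [0, 0, 0], 1]])

```text
clock: 14.02
position: [496.4, -5.1, 192.1]
tool_rot: [0.525, -0.525, 0.474, -0.474]
force: [-1.9, -1.5, 6.2]
gripper_width: 0.1
```

Request:
apply_moves(deltas=[[[0, 0.001, 0], [0, 0, 0], 1], [[0.0001, 0.002, 0], [0, 0, 0], 1]])

```text
clock: 14.28
position: [496.4, -5.2, 190.0]
tool_rot: [0.525, -0.525, 0.474, -0.474]
force: [-0.9, -1.4, 5.2]
gripper_width: -0.3
```

Request:
apply_moves(deltas=[[[0, 0.001, 0], [0, 0, 0], 1], [[0.0001, 0.002, 0], [0, 0, 0], 1]])

```text
clock: 14.52
position: [496.4, -5.3, 188.1]
tool_rot: [0.525, -0.525, 0.474, -0.474]
force: [-1.4, -0.2, 6.2]
gripper_width: 0.0
```

Request:
apply_moves(deltas=[[[0, 0.001, 0], [0, 0, 0], 1], [[0, 0.002, 0], [0, 0, 0], 1], [[0, 0.003, 0], [0, 0, 0], 1]])

```text
clock: 14.9
position: [496.4, -5.3, 185.1]
tool_rot: [0.525, -0.525, 0.474, -0.474]
force: [-2.5, -0.7, 7.5]
gripper_width: -0.0
```

Request:
apply_moves(deltas=[[[0, 0.0007, 0], [0, 0, 0], 1], [[0, 0.0014, 0], [0, 0, 0], 1]])

```text
clock: 15.15
position: [496.4, -5.3, 183.7]
tool_rot: [0.525, -0.525, 0.474, -0.474]
force: [-2.1, -1.2, 7.3]
gripper_width: 0.2
```

Request:
apply_moves(deltas=[[[0, 0.0007, 0], [0, 0, 0], 1], [[0, 0.0014, 0], [0, 0, 0], 1]])

```text
clock: 15.4
position: [496.4, -5.3, 182.4]
tool_rot: [0.525, -0.525, 0.474, -0.474]
force: [-2.1, -1.2, 6.3]
gripper_width: -0.0
```

Request:
apply_moves(deltas=[[[0, 0.0006, 0], [0, 0, 0], 1], [[0, 0.0012, 0], [0, 0, 0], 1]])

```text
clock: 15.65
position: [496.4, -5.3, 181.2]
tool_rot: [0.525, -0.525, 0.474, -0.474]
force: [-2.1, -1.3, 7.3]
gripper_width: 0.0
```

Request:
apply_moves(deltas=[[[0, 0.0006, 0], [0, 0, 0], 1], [[0, 0.0012, 0], [0, 0, 0], 1]])

```text
clock: 15.9
position: [496.4, -5.2, 180.0]
tool_rot: [0.525, -0.525, 0.474, -0.474]
force: [-2.7, -1.0, 6.6]
gripper_width: -0.1
```

Request:
apply_moves(deltas=[[[0, 0.0006, 0], [0, 0, 0], 1]])

```text
clock: 16.02
position: [496.4, -5.2, 179.4]
tool_rot: [0.525, -0.525, 0.474, -0.474]
force: [-2.0, -0.9, 7.9]
gripper_width: 0.0
```

Request:
apply_moves(deltas=[[[-0.0001, 0.0006, 0], [0, 0, 0], 1], [[-0.0001, 0.0012, 0], [0, 0, 0], 1]])

```text
clock: 16.27
position: [496.4, -5.2, 178.2]
tool_rot: [0.525, -0.525, 0.474, -0.474]
force: [-3.4, -1.5, 7.2]
gripper_width: 0.1
```

Request:
apply_moves(deltas=[[[0, 0.0006, 0], [0, 0, 0], 1]])

```text
clock: 16.4
position: [496.4, -5.1, 177.6]
tool_rot: [0.525, -0.525, 0.474, -0.474]
force: [-3.4, -1.0, 8.0]
gripper_width: 0.2
```

Request:
apply_moves(deltas=[[[0, 0.0006, 0], [0, 0, 0], 1]])

```text
clock: 16.52
position: [496.4, -5.1, 177.0]
tool_rot: [0.525, -0.525, 0.474, -0.474]
force: [-2.2, 0.2, 7.5]
gripper_width: 0.4
```

```bash
python3 g.py -100 -104 170; python3 - <<'E'
from cell import ctrl
import cv2
c=ctrl.camera("side")["img"][:,:,::-1]; cv2.imwrite("pics/s4.png",cv2.resize(c[130:300,250:370],None,fx=3.5,fy=3.5,interpolation=cv2.INTER_CUBIC))
E
```

```text
t 16.52 pos [496.4  -5.1 177. ] stand [ -99.5 -117.6  177. ] F [-2.2  0.2  7.5] w 0.4
(array([-0.0136,  0.007 , -0.0006]), array([-0. , -0.2,  0. ]))
```

View pics/s4.png

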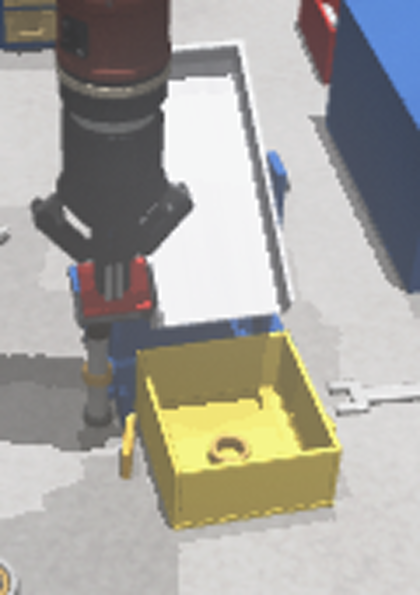

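One collar is visible in the bin at (230,450), the visible part of the trough is clear, and the striker is nearly on the dome. I'll keep easing down.

Request:
apply_moves(deltas=[[[-0.0001, 0.0005, 0], [0, 0, 0], 1], [[-0.0001, 0.001, 0], [0, 0, 0], 1]])

```text
clock: 16.82
position: [496.4, -5.0, 176.0]
tool_rot: [0.525, -0.525, 0.474, -0.474]
force: [-1.7, -0.4, 8.1]
gripper_width: -0.1
```

Request:
apply_moves(deltas=[[[0, 0.0005, 0], [0, 0, 0], 1]])

```text
clock: 16.95
position: [496.4, -4.9, 175.5]
tool_rot: [0.525, -0.525, 0.474, -0.474]
force: [-1.4, -0.0, 8.5]
gripper_width: 0.2
```

Request:
apply_moves(deltas=[[[0, 0.0005, 0], [0, 0, 0], 1]])

```text
clock: 17.08
position: [496.4, -5.0, 175.0]
tool_rot: [0.525, -0.525, 0.474, -0.474]
force: [-1.9, -0.4, 7.0]
gripper_width: -0.2
```

Request:
apply_moves(deltas=[[[0, 0.0005, 0], [0, 0, 0], 1], [[0, 0.0009, 0], [0, 0, 0], 1]])

```text
clock: 17.32
position: [496.4, -4.9, 174.1]
tool_rot: [0.525, -0.525, 0.474, -0.474]
force: [-2.8, -0.4, 7.4]
gripper_width: -0.3
```

Request:
apply_moves(deltas=[[[0, 0.0005, 0], [0, 0, 0], 1]])

```text
clock: 17.45
position: [496.5, -5.0, 173.6]
tool_rot: [0.525, -0.525, 0.474, -0.474]
force: [-1.4, 0.5, 8.2]
gripper_width: 0.3
```

Request:
apply_moves(deltas=[[[0, 0.0005, 0], [0, 0, 0], 1]])

```text
clock: 17.58
position: [496.5, -5.0, 173.2]
tool_rot: [0.525, -0.525, 0.474, -0.474]
force: [-2.1, -0.6, 9.9]
gripper_width: -0.2
```

Request:
apply_moves(deltas=[[[0, 0.0005, 0], [0, 0, 0], 1]])

```text
clock: 17.7
position: [496.5, -5.0, 172.9]
tool_rot: [0.525, -0.525, 0.474, -0.474]
force: [-2.9, -0.8, 12.9]
gripper_width: 0.0
```

Touching the stop. A bit more, then hold.

Request:
apply_moves(deltas=[[[0, 0.0004, 0], [0, 0, 0], 1], [[0, 0.0004, 0], [0, 0, 0], 1]])

```text
clock: 17.95
position: [496.7, -5.2, 172.8]
tool_rot: [0.525, -0.525, 0.473, -0.474]
force: [-3.7, -1.2, 12.4]
gripper_width: -0.1
```

Request:
apply_moves(deltas=[[[0, 0.0005, 0], [0, 0, 0], 1], [[0, 0.0005, 0], [0, 0, 0], 1]])

```text
clock: 18.2
position: [496.8, -5.2, 172.5]
tool_rot: [0.525, -0.524, 0.473, -0.475]
force: [-4.4, -0.6, 16.2]
gripper_width: 0.3
```

Request:
apply_moves(deltas=[[[0, 0.0004, 0], [0, 0, 0], 1], [[0, 0.0004, 0], [0, 0, 0], 1]])

```text
clock: 18.45
position: [496.8, -5.2, 172.4]
tool_rot: [0.525, -0.524, 0.473, -0.475]
force: [-4.9, -0.9, 19.7]
gripper_width: -0.1
```

About 20 N on the pad, so roughly 10 N on the stop. Holding.

Request:
apply_moves(deltas=[[[0, 0, 0], [0, 0, 0], 1], [[0, 0, 0], [0, 0, 0], 1], [[0, 0, 0], [0, 0, 0], 1], [[0, 0, 0], [0, 0, 0], 1], [[0, 0, 0], [0, 0, 0], 1]])

```text
clock: 19.08
position: [496.8, -5.2, 172.4]
tool_rot: [0.525, -0.524, 0.473, -0.475]
force: [-4.5, -1.3, 18.8]
gripper_width: 0.5
```

Request:
apply_moves(deltas=[[[0, 0, 0], [0, 0, 0], 1], [[0, 0, 0], [0, 0, 0], 1], [[0, 0, 0], [0, 0, 0], 1], [[0, 0, 0], [0, 0, 0], 1], [[0, 0, 0], [0, 0, 0], 1]])

```text
clock: 19.7
position: [496.8, -5.2, 172.4]
tool_rot: [0.525, -0.524, 0.473, -0.475]
force: [-5.2, -1.7, 18.9]
gripper_width: 0.1
```

```bash
python3 - <<'E'
from cell import ctrl
import cv2,numpy as np
c=ctrl.camera("top")["img"][145:225,180:320,::-1]; d=ctrl.camera("side")["img"][130:300,250:370,::-1]
a=cv2.resize(c,None,fx=3.5,fy=3.5,interpolation=cv2.INTER_CUBIC); b=cv2.resize(d,None,fx=2.5,fy=2.5,interpolation=cv2.INTER_CUBIC)
o=np.zeros((b.shape[0],a.shape[1]+b.shape[1],3),np.uint8); o[:a.shape[0],:a.shape[1]]=a; o[:,a.shape[1]:]=b
cv2.imwrite("pics/m2.png",o)
E
```

```text
(no output)
```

View pics/m2.png

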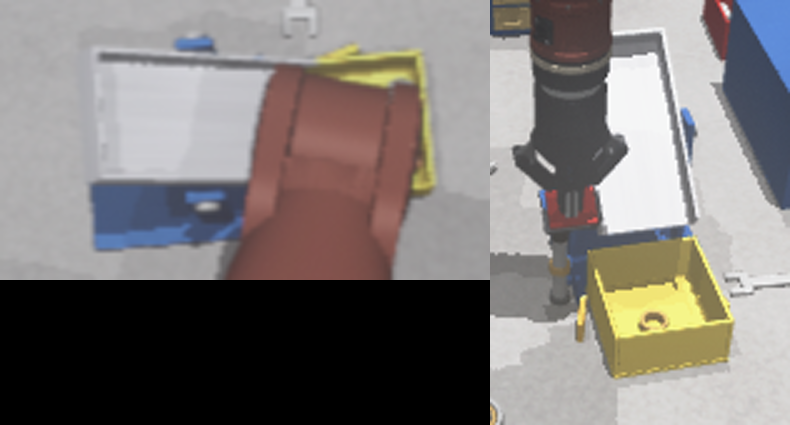

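The trough's rear half is empty, collars show in the bin at (655,320) side and about (400,85) top, and the gripper hides the rest. I'll hold a little longer, then ease up along the arc.

Request:
apply_moves(deltas=[[[0, 0, 0], [0, 0, 0], 1], [[0, 0, 0], [0, 0, 0], 1], [[0, 0, 0], [0, 0, 0], 1], [[0, 0, 0], [0, 0, 0], 1], [[0, 0, 0], [0, 0, 0], 1]])

```text
clock: 20.42
position: [496.8, -5.2, 172.4]
tool_rot: [0.525, -0.524, 0.473, -0.475]
force: [-5.2, -1.3, 19.8]
gripper_width: 0.1
```

Request:
apply_moves(deltas=[[[0, 0, 0], [0, 0, 0], 1], [[0, 0, 0], [0, 0, 0], 1], [[0, 0, 0], [0, 0, 0], 1], [[0, 0, 0], [0, 0, 0], 1], [[0, 0, 0], [0, 0, 0], 1]])

```text
clock: 21.05
position: [496.8, -5.2, 172.4]
tool_rot: [0.525, -0.524, 0.473, -0.475]
force: [-5.2, -1.1, 18.9]
gripper_width: -0.2
```

Request:
apply_moves(deltas=[[[0, -0.0006, 0], [0, 0, 0], 1], [[0, -0.0012, 0], [0, 0, 0], 1], [[0, -0.002, 0], [0, 0, 0], 1], [[0, -0.0035, 0], [0, 0, 0], 1], [[0, -0.005, 0], [0, 0, 0], 1]])

```text
clock: 21.68
position: [496.7, -5.5, 176.5]
tool_rot: [0.525, -0.525, 0.473, -0.475]
force: [-1.1, -3.9, 8.0]
gripper_width: 0.2
```

Request:
apply_moves(deltas=[[[0, -0.0023, 0], [0, 0, 0], 1], [[0, -0.0046, 0], [0, 0, 0], 1], [[0, -0.0069, 0], [0, 0, 0], 1], [[0, -0.0092, 0], [0, 0, 0], 1], [[0, -0.0115, 0], [0, 0, 0], 1]])

```text
clock: 22.3
position: [496.7, -5.7, 188.0]
tool_rot: [-0.525, 0.525, -0.473, 0.475]
force: [-2.1, -3.3, 7.1]
gripper_width: 0.1
```

Request:
apply_moves(deltas=[[[0, -0.0024, 0], [0, 0, 0], 1], [[-0.0002, -0.0048, 0], [0, 0, 0], 1], [[-0.0004, -0.0072, 0], [0, 0, 0], 1], [[-0.0007, -0.0096, 0], [0, 0, 0], 1], [[-0.001, -0.012, 0], [0, 0, 0], 1]])

```text
clock: 22.92
position: [496.6, -4.6, 199.9]
tool_rot: [-0.525, 0.525, -0.473, 0.475]
force: [-1.1, -4.1, 6.8]
gripper_width: -0.2
```

Request:
apply_moves(deltas=[[[-0.0004, -0.0026, 0], [0, 0, 0], 1], [[-0.0009, -0.0052, 0], [0, 0, 0], 1], [[-0.0014, -0.0078, 0], [0, 0, 0], 1], [[-0.002, -0.0104, 0], [0, 0, 0], 1], [[-0.0027, -0.013, 0], [0, 0, 0], 1]])

```text
clock: 23.55
position: [496.3, -2.0, 212.9]
tool_rot: [-0.525, 0.525, -0.473, 0.475]
force: [-0.5, -4.5, 5.5]
gripper_width: 0.2
```

Request:
apply_moves(deltas=[[[-0.0008, -0.0025, 0], [0, 0, 0], 1], [[-0.0016, -0.005, 0], [0, 0, 0], 1], [[-0.0025, -0.0075, 0], [0, 0, 0], 1], [[-0.0034, -0.01, 0], [0, 0, 0], 1], [[-0.0043, -0.0125, 0], [0, 0, 0], 1]])

```text
clock: 24.18
position: [495.9, 2.1, 225.4]
tool_rot: [-0.524, 0.525, -0.473, 0.475]
force: [-1.0, -5.0, 4.5]
gripper_width: -0.0
```

Request:
apply_moves(deltas=[[[-0.001, -0.0022, 0], [0, 0, 0], 1], [[-0.002, -0.0044, 0], [0, 0, 0], 1], [[-0.003, -0.0065, 0], [0, 0, 0], 1], [[-0.004, -0.0085, 0], [0, 0, 0], 1], [[-0.005, -0.01, 0], [0, 0, 0], 1]])

```text
clock: 24.8
position: [495.6, 7.2, 235.4]
tool_rot: [-0.525, 0.525, -0.473, 0.475]
force: [0.7, -3.5, 4.8]
gripper_width: 0.1
```

Request:
apply_moves(deltas=[[[-0.0005, -0.0008, 0], [0, 0, 0], 1], [[-0.0008, -0.0016, 0], [0, 0, 0], 1], [[-0.001, -0.0024, 0], [0, 0, 0], 1], [[-0.001, -0.0032, 0], [0, 0, 0], 1], [[-0.001, -0.004, 0], [0, 0, 0], 1]])

```text
clock: 25.42
position: [495.2, 9.2, 239.0]
tool_rot: [0.525, -0.524, 0.474, -0.474]
force: [1.6, -0.3, 3.6]
gripper_width: -0.1
```

Request:
apply_moves(deltas=[[[0, -0.001, 0], [0, 0, 0], 1], [[0, -0.003, 0], [0, 0, 0], 1], [[0, -0.02, 0], [0, 0, 0], 1], [[0, -0.06, 0], [0, 0, 0], 1], [[0, -0.11, 0], [0, 0, 0], 1]])

```text
clock: 26.05
position: [493.9, 9.3, 349.2]
tool_rot: [-0.524, 0.525, -0.475, 0.473]
force: [0.7, -0.3, 0.6]
gripper_width: -0.0
```

```bash
python3 g.py -280 0 350
```

```text
t 26.05 pos [493.9   9.3 349.2] stand [-100.5 -103.1  349.2] F [ 0.7 -0.3  0.6] w -0.0
(array([-0.1025, -0.0002, -0.1798]), array([ 0.2, -0.2, -0.1]))
```

Clear of the pad. I'll retreat to the robot's side for a full view.

Request:
apply_moves(deltas=[[[-0.02, 0, -0.05], [0, 0, 0], 1], [[-0.04, 0, -0.1], [0, 0, 0], 1], [[-0.09, 0, -0.13], [0, 0, 0], 1], [[-0.14, 0, -0.15], [0, 0, 0], 1], [[-0.19, 0, -0.17], [0, 0, 0], 1]])

```text
clock: 26.68
position: [305.0, 181.8, 348.9]
tool_rot: [0.525, -0.524, 0.474, -0.474]
force: [2.1, 0.3, 0.4]
gripper_width: 0.4
```

```bash
python3 - <<'E'
from cell import ctrl
import cv2,numpy as np
T=ctrl.camera("top"); S=ctrl.camera("side")
c=T["img"][145:225,180:320,::-1]; d=S["img"][130:300,250:370,::-1]
a=cv2.resize(c,None,fx=3.5,fy=3.5,interpolation=cv2.INTER_CUBIC); b=cv2.resize(d,None,fx=2.5,fy=2.5,interpolation=cv2.INTER_CUBIC)
o=np.zeros((b.shape[0],a.shape[1]+b.shape[1],3),np.uint8); o[:a.shape[0],:a.shape[1]]=a; o[:,a.shape[1]:]=b
f=cv2.resize(T["img"][:,:,::-1],None,fx=.35,fy=.35,interpolation=cv2.INTER_AREA); o[a.shape[0]:a.shape[0]+145,:f.shape[1]]=f[:145]
cv2.imwrite("pics/m3.png",o)
E
```

```text
(no output)
```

View pics/m3.png

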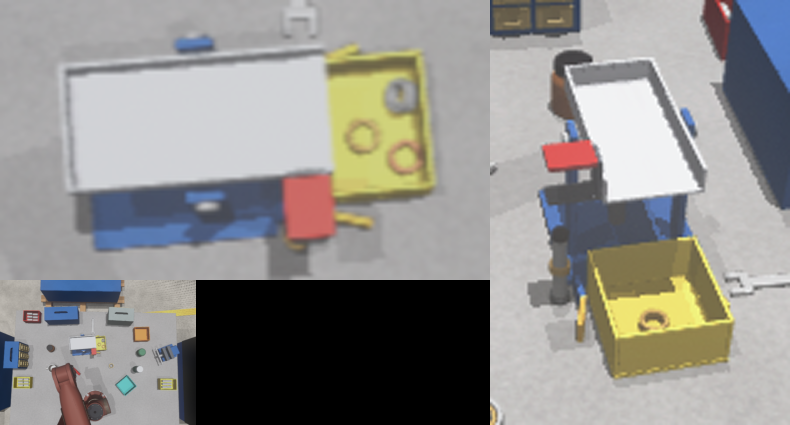

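All three collars are in the bin, at (360,135), (400,97) and (405,157). The trough is level and empty, the bin is still home, and the bystanders haven't moved. Handing in.

Request:
apply_moves(deltas=[[[0, 0, 0], [0, 0, 0], 1], [[0, 0, 0], [0, 0, 0], 1]])

```text
clock: 27.02
position: [306.9, 179.9, 348.7]
tool_rot: [-0.524, 0.525, -0.474, 0.474]
force: [-0.4, -0.3, -0.1]
gripper_width: -0.1
```

```bash
python3 -c "
from cell import ctrl
print(ctrl.state()['clock'],ctrl.close_job())"
```

```text
the job is handed in; nothing more can be done
27.025 None
```

The job is done and handed in at 27 s. The bin is home in the dock, all three collars are in it, and the trough is back level and empty.

- **Bin:** I pushed it with both open fingers at 4–7 N until it stopped dead, with a peak reading of 18 N. The picture fits put it within about 1–4 mm and 0.005 rad of home. The top-view fit gave about 2 mm off and the side-view fit about 4 mm, which I put down to calibration error.
- **Press:** I lowered the pad along its arc at 0.2 rad/s or slower. The stop took over at about 0.6 rad, and I held about 19 N on the pad (about 10 N on the stop) for roughly 2.7 s.
- **Return:** I eased the trough back up at about 0.2 rad/s with the fingers on the pad the whole way, then left it level.

During the hold the arm hid part of the bin, so I saw only two collars then. All three showed in the final pictures. At hand-in the arm was clear with near-zero force. The bystanders look unmoved in the final overview, which was small, so I checked them only by eye.

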